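# Load the orbital shaker

## Robot

A 6-joint arm with a two-finger parallel gripper is mounted at the origin on a cart in front of the work surface, level with it; the furniture and walls round the work are solid. World frame = base frame: x ahead of the robot, y to its left, z up, the work surface at z = 0. Lengths are in mm, angles in degrees, forces in N, time in s.
With the tool pointing down it reaches from about 300 to 875 mm from the base axis. Payload 4.2 kg.
Tool frame: the origin (TCP) lies at the very end of the fingers, on their centre line; the grasp point (between the pads) lies 19 mm behind it (manip.grip_point_offset is the distance from the TCP to the grasp point, in mm); z points along the fingers, y is the line along which they close (so a half turn about z gives the same grasp; the last joint's range is limited). The gripper opens to 85 mm and grips with 20 to 120 N. Pads are 22 mm wide; open, the fingers measure 114 mm over their backs; the gripper's body (76 mm by 85 mm) begins 54 mm behind the grasp point. The pads swing forward as they close: fully open they stand 13 mm farther back than shut.
Start: joints at [67.093, 18.312, 89.639, -0, 72.044, -1.146], TCP at [213.175, 534.039, 231.338] pointing down, gripper open.
Joint ranges: [-177.97, 177.97], [-48.28, 115.42], [12.27, 149.76], [-77.06, 257.06], [2.81, 150.46], [-146.56, 146.56]. Speed limits (degrees/s): [147.25, 147.25, 180, 180, 180, 180].

## Interface

Orientations are given as [roll, pitch, yaw] about the fixed x, y, z axes, in that order (R = Rz(yaw) Ry(pitch) Rx(roll)).
In Python, from station import manip gives the robot as it stands.
- The arm moves only by the tool drive_tool, never from a script. Its argument "series" is a list of rows, each a list of 2 entries, a list of its own where there are three numbers: the shift along the tool's x, y, z in m, then the turn, a rotation vector about the tool's x, y, z in rad. A call has 1 to 12 rows; each row is the pose to reach, as a shift and turn from the pose commanded when the call began, along the tool's axes at that moment; what a row does not reach only later rows make up. A row lasts 1/12 s, in which the tool goes at most 41.7 mm and 7.16 degrees, less where a joint would pass 70% of its speed; a pose out of reach is approached as far as the arm can. A call with a gripper value outside its range is refused whole. "grip" is the closure, from -1 (fully open) to 1 (shut), set as the call begins (left out, the last holds). The fingers move at their own pace and stop on an object; "squeeze" is the grip in N (left out, the last holds). Time passes only in rows, so rows that repeat a pose let the fingers close. It gives the time, the measured TCP pose, the force, the opening and the grip force at its end, in the units of the state.
- manip.sense(): the state, without advancing time (a new reading comes with each control period).
- manip.capture(name): name is "scene" or "top" or "wrist"; returns the picture (384x512x3 uint8, red, green, blue); there is no depth.
- manip.camera_model(name): a dict with "vertical_fov" (degrees; the focal length in pixels is half the picture's height over the tangent of half this angle, whatever the lens; pixels are square), "cx", "cy" (the principal point, pixels), "view" (4x4, takes a point from world to camera coordinates). Camera axes: x right, y up, looking along -z (the intrinsics and any distortion apply to the point x, -y, -z); pixel columns grow to the right and rows downward; lengths in mm; the calibration is good to about 2 mm. The wrist camera is an equidistant fisheye: a pixel r from the principal point sees the ray r / f radians off the axis. A picture is of the moment at which its call begins: read the wrist's pose just before it. camera_model takes no time and is no camera call; for the wrist camera it gives the pose at the moment of the call.
- manip.hand_in(): hands the job in; it is judged then, once.
The state is a dict: "clock": time; "joints": joint angles; "dq": joint speeds; "tau": joint torques, N m; "tcp_pos": TCP position; "tcp_rot": TCP orientation; "force": force on the tool from outside, world axes, zero at the start; "wrist_torque": the same for the moment, N m; "width": finger opening in mm; "grasp_force": force on a finger pad.
Only numpy, scipy, OpenCV 4.12 (cv2) and the standard library are available. Lean on these libraries where they do the work, as an engineer would, in place of code of your own. Each camera call takes 0.05 s, during which the arm holds its last target. There are 200 camera calls.

## Task

Load the orbital shaker for the next mixing run: put the blue-capped bottle, the conical glass flask, the amber vial and the petri dish each into the holder on the shaker's platform that is made for it. Keep them upright, set them down gently without dropping them, and leave every one seated on the floor of its holder.

Things in the scene. Friction and masses are not known exactly. Their poses are not given: they have to be found in the camera images.
- bottle: White-labelled glass reagent bottle with a blue screw cap, standing on the bench: body 56 mm across and 76 mm high, then the cap, 36 mm across, from 76 to 105 mm above the underside. About 0.28 kg. Origin at the centre of its underside, z up. Take it by the cap from above, any yaw; it goes into the bottle clamp.
- flask: Clear conical (Erlenmeyer) glass flask with some pale blue content, standing on the bench: 63 mm across at the base, narrowing to a straight neck 26 mm across from 73 to 102 mm above the underside. About 0.09 kg. Origin at the centre of its underside, z up. Take it by the neck from above, any yaw; it goes into the flask clamp.
- vial: Small amber-brown vial with a black screw cap, standing on the bench: 27 mm across, 52 mm high, to be gripped in its upper 25 mm. About 0.02 kg. Origin at the centre of its underside, z up. It goes into the vial block.
- dish: Closed petri dish lying flat on the bench, round, cream-coloured: 60 mm across, 14 mm high. About 0.02 kg. Origin at the centre of its underside, z up. Take it across its rim from above (tips near the bench); it goes into the dish carrier.
- bottle_clamp: Fixed holder for the bottle: bare steel disc 69 mm across with a ring of six upright steel leaves, 61 mm clear between them (the bottle is 56 mm), tips flared outward to a 72 mm mouth, 42 mm above its underside. The leaves are light springs that give outward under about 1 N. The bottle stands on its floor, 4 mm above the underside. Origin: centre of its underside, on the platform; z up.
- flask_clamp: Fixed holder for the flask: blue disc 76 mm across with a ring of six short leaves, 68 mm clear between them (the flask is 63 mm), blue tips flared outward to a 79 mm mouth, 27 mm above its underside. The leaves are light springs that give outward under less than 1 N. The flask stands on its floor, 4 mm above the underside. Origin: centre of its underside, on the platform; z up.
- vial_block: Fixed holder for the vial: white plastic block 50 x 50 mm, 26 mm high, with one round hole 35 mm wide with a 3 mm chamfer. The hole's floor is 6 mm above the block's underside, so the vial stands 20 mm deep in it. Origin: centre of the underside, on the platform, below the hole; z up.
- dish_carrier: Fixed holder for the dish: black plate 80 x 80 mm with four orange pins, 8 mm thick, 23 mm high, at x, y = +-27 mm, and an orange pad 44 mm across whose top, 12 mm above the underside, carries the dish between the pins (69 mm clear diagonally). Fingers closing along x or y pass between the pins (46 mm gap) and may reach 8 mm below the dish. Origin: centre of underside, on the platform; z up.
- shaker: White orbital shaker, fixed on the bench, off: grey sloping panel towards the robot, on top a perforated aluminium platform 200 x 200 mm, 80 mm above the bench, with the four holders in a square 100 mm apart, in changing order. Origin: centre of its underside; z up, x, y along the platform's edges. A wall shelf overhangs the bench where x > 0.61 and y > 0.22 m, 0.53 m up: keep the arm clear.
There are look-alikes about, which are no part of the job. Leave any pink look-alike of the bottle alone. Leave any red look-alike of the flask alone.

How it is judged:
By the outcome, as a careful person would: the job done as asked, in the order asked, and still so for the second after the job is handed in, with the robot touching nothing.
It also fails if it takes over 120 s, if anything falls off the work surface, if the arm or the gripper's body presses on something with over 40 N, if the wrist force passes 120 N, or if a joint passes its speed limit or range.

## Working session

There is one attempt and no reset: what is moved stays moved. The work goes in short steps, Python scripts to look and compute and a tool call to move; the robot and the scene stay as the last step left them, time stands still between calls to the robot, and variables do not carry over. Pictures are saved under pics/ and viewed, at most 14 in all, crops included, and the job is handed in when it is done.

Besides the shell and the picture viewer there is one more tool, called after ">>>" as a command line: name --argument value ..., lists and objects as JSON in quotes. drive_tool: Moves the arm, as the interface text tells. Its arguments: {"type":"object","properties":{"series":{"type":"array"},"grip":{"type":"number"},"squeeze":{"type":"number"}},"required":["series"]}

```bash
mkdir -p pics; ls
python3 - <<'E'
from station import manip
import cv2
s=manip.sense();print(s)
for n in("scene","top","wrist"):
    m=manip.camera_model(n);print(n,m)
    cv2.imwrite(f"pics/{n}0.png",manip.capture(n)[:,:,::-1])
E
```

```text
pics
{'clock': 0.0, 'joints': array([ 6.70945987e+01,  1.83528352e+01,  8.97057351e+01, -2.16014486e-03,
        7.20430944e+01, -1.14691818e+00]), 'dq': array([-0.03064651, -0.01395216,  0.0233132 , -0.07594959,  0.10384921,
        0.02476736]), 'tau': array([ 5.50267359e-04, -4.15525997e+01, -2.34165752e+01,  1.53686328e-04,
        8.19623092e-03, -1.78265338e-05]), 'tcp_pos': array([212.98812011, 533.59856382, 230.47482287]), 'tcp_rot': array([-1.79898315e+02,  1.83884946e-05,  1.58242185e+02]), 'force': array([ 0.51417772,  0.38716279, -0.05828168]), 'wrist_torque': array([-0.01269037, -0.03028661, -0.08310308]), 'grasp_force': 0.0, 'width': 85.45049443444005}
scene {'vertical_fov': 44.55761187030296, 'cx': 249.0339120325115, 'cy': 192.63065099152774, 'view': array([[ 7.98217675e-01, -6.02314562e-01,  8.10625445e-03,
        -3.80528134e+02],
       [ 3.84852961e-01,  5.20286781e-01,  7.62358094e-01,
        -3.08136350e+02],
       [-4.63396959e-01, -6.05407990e-01,  6.47104647e-01,
        -7.52329032e+02],
       [ 0.00000000e+00,  0.00000000e+00,  0.00000000e+00,
         1
[... 202 characters left out ...]
       [ 9.95777369e-01, -4.51635885e-03,  9.16898787e-02,
        -5.41971133e+02],
       [-9.15049001e-02,  3.13297867e-02,  9.95311659e-01,
        -8.76304777e+02],
       [ 0.00000000e+00,  0.00000000e+00,  0.00000000e+00,
         1.00000000e+00]])}
wrist {'vertical_fov': 65.70646984690485, 'cx': 251.76425754349708, 'cy': 192.97450455208448, 'view': array([[ 3.70877812e-01,  9.28681058e-01, -1.06845987e-03,
        -5.73528415e+02],
       [-8.88156816e-01,  3.54357435e-01, -2.92588925e-01,
         3.83522144e+01],
       [-2.71343176e-01,  1.09463700e-01,  9.56237721e-01,
        -3.79231631e+02],
       [ 0.00000000e+00,  0.00000000e+00,  0.00000000e+00,
         1.00000000e+00]])}
```

View pics/scene0.png

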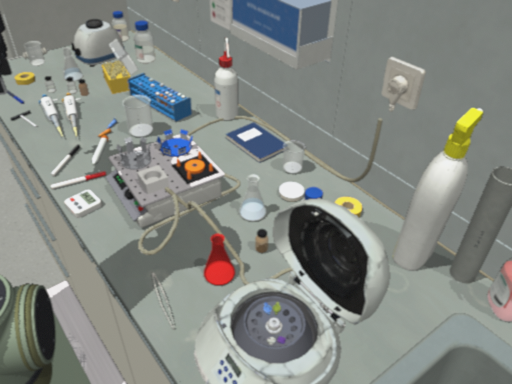

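View pics/top0.png

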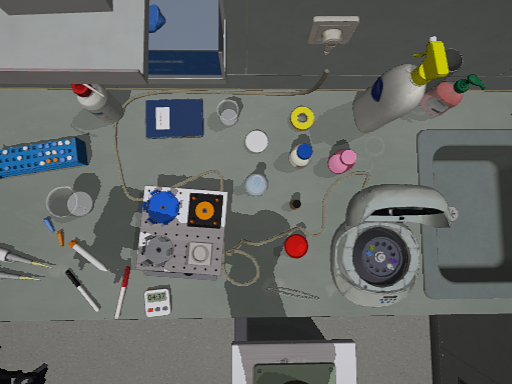

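The scene view shows the bench, with the shaker at about (165,180). In the top view:
- **Bottle:** the candidates are the blue cap at (303,153) and the pink one at (343,160), plus far-off bottles at scene (143,40). I choose (303,153).
- **Flask:** pale blue at (256,185) or red at (296,245). I choose the pale blue one.
- **Vial:** at (295,204).
- **Dish:** at (256,141). The yellow ring at (302,118) and the beaker at (228,112) are not it.
- **Holders:** flask clamp (162,207), dish carrier (205,210), bottle clamp (160,250), vial block (200,254).

Next is a close crop to confirm these.

```bash
cat > h.py <<'E'
import numpy as np, cv2
from station import manip
def ray(name,u,v,m=None):
    m=m or manip.camera_model(name); f=192/np.tan(np.radians(m["vertical_fov"]/2))
    a=np.array([u-m["cx"],v-m["cy"]]); 
    if name=="wrist":
        r=np.hypot(*a); t=r/f; d=np.array([*(a/max(r,1e-9)*np.sin(t)),np.cos(t)])
    else: d=np.array([*(a/f),1.])
    d=d*[1,-1,-1]; R=m["view"][:3,:3]; t=m["view"][:3,3]
    return -R.T@t, R.T@d
def at(name,u,v,z,m=None):
    c,d=ray(name,u,v,m); return (c+d*(z-c[2])/d[2])[:2]
def proj(name,p,m=None):
    m=m or manip.camera_model(name); f=192/np.tan(np.radians(m["vertical_fov"]/2))
    q=(m["view"]@[*p,1])[:3]*[1,-1,-1]
    if name=="wrist":
        r=np.hypot(q[0],q[1]); t=np.arctan2(r,q[2]); return np.array([m["cx"],m["cy"]])+f*t*q[:2]/max(r,1e-9)
    return np.array([m["cx"],m["cy"]])+f*q[:2]/q[2]
def shot(name,fn,crop=None,k=1):
    m=manip.camera_model(name); im=manip.capture(name)[:,:,::-1]
    if crop: x0,y0,x1,y1=crop; im=im[y0:y1,x0:x1]
    cv2.imwrite("pics/"+fn,cv2.resize(im,None,fx=k,fy=k,interpolation=cv2.INTER_CUBIC)); return m
E
python3 - <<'E'
from h import *
im=cv2.imread("pics/top0.png")
cv2.imwrite("pics/c1.png",cv2.resize(im[100:290,130:360],None,fx=3.4,fy=3.1,interpolation=cv2.INTER_CUBIC))
for n,u,v,z in [("bottle cap",305,150,105),("flask base",256,185,40),("vial",295,204,50),("dish",256,141,14),("fcl",162,207,105),("dcar",205,210,92),("bcl",159,250,110),("vb",200,254,106),("corner",145,187,80),("c",226,192,80),("c",220,279,80),("c",138,273,80)]:
    p=at("top",u,v,z);print(n,p.round(),np.hypot(*p).round(), "scene px",proj("scene",[*p,z]).round())
E
```

```text
bottle cap [629. -20.] 629.0 scene px [314. 191.]
flask base [553.  95.] 561.0 scene px [251. 200.]
vial [503.  -2.] 503.0 scene px [260. 231.]
dish [672.  94.] 679.0 scene px [291. 188.]
fcl [495. 316.] 587.0 scene px [175. 139.]
dcar [488. 218.] 535.0 scene px [195. 164.]
bcl [397. 320.] 510.0 scene px [136. 151.]
vb [387. 227.] 449.0 scene px [152. 174.]
corner [545. 363.] 654.0 scene px [184. 132.]
c [532. 169.] 558.0 scene px [223. 172.]
c [326. 183.] 374.0 scene px [137. 205.]
c [342. 375.] 507.0 scene px [106. 158.]
```

View pics/c1.png

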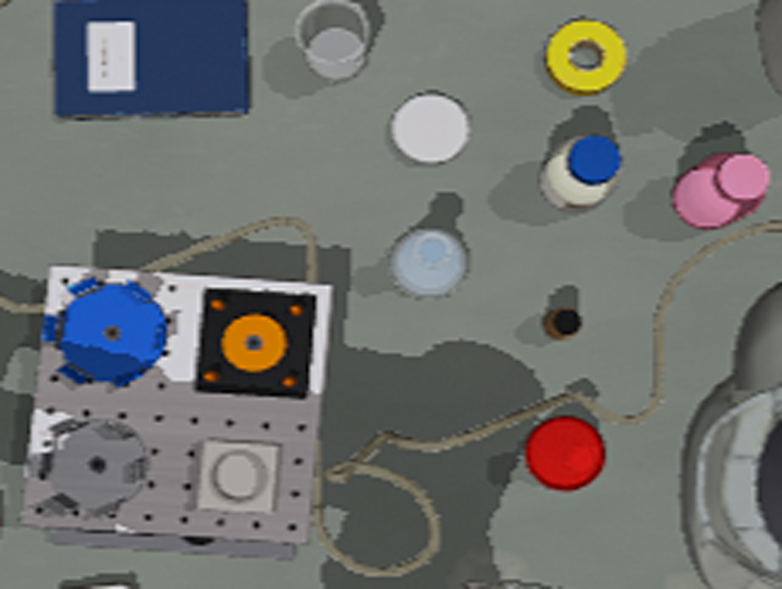

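The crop confirms the choices: blue cap at full-frame (304.7,151.6), flask at (257,181), vial cap at (296.8,203.5) and dish at (256.5,141.3). The pink bottle at (349,157) and the red flask at (296,246) are look-alikes.

Run:
```python
from h import *
for n,x,y,z in [("bottle",594,160,105),("flaskmouth",432,250,102),("flaskbase",429,262,10),("vial",567,321,52),("dish",430,128,14),("fcl",112,332,84),("dcar",254,343,92),("bcl",97,464,84),("vb",238,474,106),("pink",744,176,105),("red",565,453,100)]:
    print(n,at("top",130+x/3.4,100+y/3.1,z).round(1))
m=manip.camera_model("wrist");c=-m["view"][:3,:3].T@m["view"][:3,3]
from scipy.spatial.transform import Rotation as R
s=manip.sense();r=R.from_euler("xyz",s["tcp_rot"],degrees=True)
print("cam in tool",r.inv().apply(c-s["tcp_pos"]).round(),"look",r.inv().apply(-m["view"][2,:3]).round(2),s["tcp_pos"],s["clock"])
```

```text
bottle [625.2 -19.2]
flaskmouth [556.4  94.7]
flaskbase [557.   93.9]
vial [504.3  -5.9]
dish [671.5  92.4]
fcl [496.1 318.4]
dcar [486.7 218.6]
bcl [396.1 327. ]
vb [389.5 227.1]
pink [ 612.6 -124.8]
red [402.4   4.4]
cam in tool [  74.   -1. -143.] look [-0.29  0.    0.96] [213.02936554 533.70471967 230.66592627] 0.15
```

>>> drive_tool --series '[[[-0.588, -0.3615, 0.02], [0, 0, 1.191]], [[-0.588, -0.3615, 0.02], [0, 0, 1.191]], [[-0.588, -0.3615, 0.02], [0, 0, 1.191]], [[-0.588, -0.3615, 0.02], [0, 0, 1.191]], [[-0.588, -0.3615, 0.02], [0, 0, 1.191]], [[-0.588, -0.3615, 0.02], [0, 0, 1.191]], [[-0.588, -0.3615, 0.02], [0, 0, 1.191]], [[-0.588, -0.3615, 0.02], [0, 0, 1.191]], [[-0.588, -0.3615, 0.02], [0, 0, 1.191]], [[-0.588, -0.3615, 0.02], [0, 0, 1.191]], [[-0.588, -0.3615, 0.02], [0, 0, 1.191]], [[-0.588, -0.3615, 0.02], [0, 0, 1.191]]]'

```text
clock: 1.15
tcp_pos: [512.3, 131.1, 216.7]
tcp_rot: [-180.0, -0.0, 90.0]
force: [-0.9, 1.1, -1.2]
width: 85.3
grasp_force: 0.0
```

>>> drive_tool --series '[[[-0.15, 0.113, 0.015], [0, 0, 0]], [[-0.15, 0.113, 0.015], [0, 0, 0]], [[-0.15, 0.113, 0.015], [0, 0, 0]], [[-0.15, 0.113, 0.015], [0, 0, 0]], [[-0.15, 0.113, 0.015], [0, 0, 0]], [[-0.15, 0.113, 0.015], [0, 0, 0]], [[-0.15, 0.113, 0.015], [0, 0, 0]], [[-0.15, 0.113, 0.015], [0, 0, 0]]]'

```text
clock: 1.82
tcp_pos: [623.9, -16.4, 201.4]
tcp_rot: [-179.9, -0.0, 90.0]
force: [-0.5, 0.2, 0.5]
width: 85.1
grasp_force: 0.0
```

```bash
cat >> h.py <<'E'
def marks(m,fn,pts):  # overlay predicted circles (x,y,z,r)
    im=cv2.imread("pics/"+fn)
    for x,y,z,r in pts:
        q=np.array([proj("wrist",[x+r*np.cos(a),y+r*np.sin(a),z],m) for a in np.linspace(0,2*np.pi,40)])
        cv2.polylines(im,[np.round(q).astype(int)],True,(0,255,0),1)
    cv2.imwrite("pics/"+fn,im)
E
python3 - <<'E'
from h import *
s=manip.sense();print(s["tcp_pos"],s["tcp_rot"])
m=shot("wrist","w1.png"); marks(m,"w1.png",[(625.2,-19.2,105,18),(556.5,94.3,102,13),(671.5,92.4,14,30),(504.3,-5.9,52,13.5)])
E
```

```text
[623.92485397 -16.42192066 201.42694206] [-1.79923497e+02 -3.82168466e-02  8.99986142e+01]
```

View pics/w1.png

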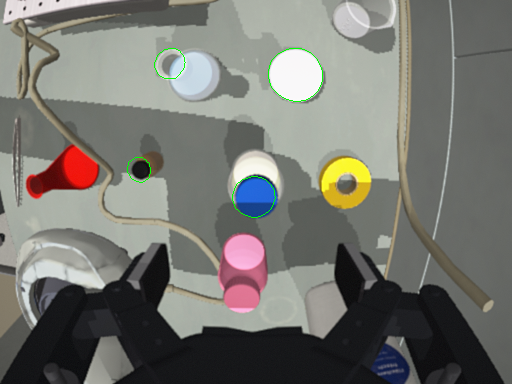

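The wrist view confirms the estimates: predicted circles sit on the cap (256,197), dish (297,75) and vial cap (140,169). Now I descend on the bottle.

>>> drive_tool --series '[[[-0.0015, 0.001, 0.03], [0, 0, 0]], [[-0.003, 0.0015, 0.06], [0, 0, 0]], [[-0.003, 0.0015, 0.085], [0, 0, 0]], [[-0.003, 0.0015, 0.105], [0, 0, 0]], [[-0.003, 0.0015, 0.117], [0, 0, 0]], [[-0.003, 0.0015, 0.122], [0, 0, 0]], [[-0.003, 0.0015, 0.122], [0, 0, 0]]]'

```text
clock: 2.45
tcp_pos: [624.9, -18.7, 79.0]
tcp_rot: [-179.9, -0.0, 90.1]
force: [-0.6, 0.4, -0.2]
width: 85.6
grasp_force: 0.0
```

>>> drive_tool --series '[[[0, 0, 0], [0, 0, 0]], [[0, 0, 0], [0, 0, 0]], [[0, 0, 0], [0, 0, 0]], [[0, 0, 0], [0, 0, 0]], [[0, 0, 0], [0, 0, 0]], [[0, 0, 0], [0, 0, 0]], [[0, 0, 0], [0, 0, 0]], [[0, 0, 0], [0, 0, 0]], [[0, 0, 0], [0, 0, 0]]]' --grip 1 --squeeze 40

```text
clock: 3.2
tcp_pos: [626.7, -19.9, 81.1]
tcp_rot: [179.9, -0.0, 90.0]
force: [-0.9, 0.2, 6.0]
width: 34.5
grasp_force: 39.8
```

>>> drive_tool --series '[[[0, 0, -0.01], [0, 0, 0]], [[0, 0, -0.03], [0, 0, 0]], [[0, 0, -0.06], [0, 0, 0]], [[0, 0, -0.09], [0, 0, 0]], [[0.005, -0.003, -0.12], [0, 0, 0]], [[0.02, -0.013, -0.145], [0, 0, 0]], [[0.041, -0.027, -0.162], [0, 0, 0]], [[0.068, -0.045, -0.17], [0, 0, 0]], [[0.097, -0.064, -0.17], [0, 0, 0]], [[0.126, -0.083, -0.17], [0, 0, 0]], [[0.155, -0.102, -0.17], [0, 0, 0]], [[0.184, -0.121, -0.17], [0, 0, 0]]]'

```text
clock: 4.2
tcp_pos: [503.5, 164.9, 249.8]
tcp_rot: [-180.0, 0.0, 90.0]
force: [0.8, 0.5, -2.8]
width: 33.8
grasp_force: 40.5
```

>>> drive_tool --series '[[[0.029, -0.019, 0], [0, 0, 0]], [[0.058, -0.038, 0], [0, 0, 0]], [[0.087, -0.058, 0], [0, 0, 0]], [[0.112, -0.074, 0], [0, 0, 0]], [[0.132, -0.087, 0], [0, 0, 0]], [[0.147, -0.098, 0], [0, 0, 0]], [[0.157, -0.104, 0], [0, 0, 0]], [[0.162, -0.108, 0], [0, 0, 0]], [[0.162, -0.108, 0], [0, 0, 0]], [[0.162, -0.108, 0], [0, 0, 0]], [[0.162, -0.108, 0], [0, 0, 0]]]'

```text
clock: 5.12
tcp_pos: [397.6, 325.3, 249.8]
tcp_rot: [180.0, 0.0, 89.9]
force: [-0.6, -0.1, -2.7]
width: 34.5
grasp_force: 40.4
```

Run:
```python
from h import *
s=manip.sense();print(s["tcp_pos"],s["tcp_rot"],s["force"],s["width"])
m=shot("wrist","w2.png"); marks(m,"w2.png",[(496.1,318.4,84,38),(487.7,218.8,92,22),(396.5,326.8,84,34.5),(388.1,227.2,106,17.5),(396.5,326.8,122,36)])
```

```text
[397.6087763  325.25048254 249.78263328] [1.79990792e+02 3.33785500e-02 8.99419139e+01] [-0.55163928 -0.05192572 -2.71993966] 34.50216825377
```

View pics/w2.png

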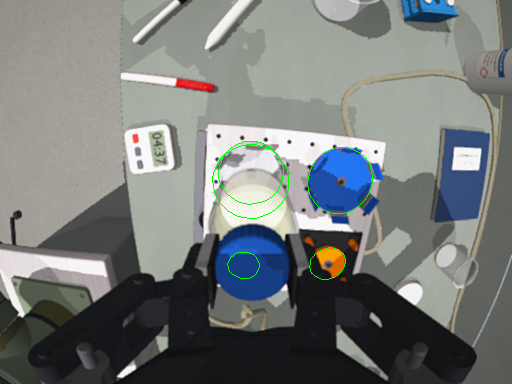

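>>> drive_tool --series '[[[0.0015, -0.001, 0.02], [0, 0, 0]], [[0.0015, -0.001, 0.038], [0, 0, 0]], [[0.0015, -0.001, 0.048], [0, 0, 0]], [[0.0015, -0.001, 0.055], [0, 0, 0]], [[0.0015, -0.001, 0.062], [0, 0, 0]], [[0.0015, -0.001, 0.069], [0, 0, 0]], [[0.0015, -0.001, 0.075], [0, 0, 0]], [[0.0015, -0.001, 0.079], [0, 0, 0]], [[0.0015, -0.001, 0.079], [0, 0, 0]]]'

```text
clock: 5.92
tcp_pos: [395.8, 327.4, 170.1]
tcp_rot: [-179.9, 0.0, 90.0]
force: [-0.5, -0.1, -2.8]
width: 34.7
grasp_force: 40.4
```

Run:
```python
from h import *
s=manip.sense();print(s["tcp_pos"],s["force"],s["wrist_torque"],s["width"])
shot("wrist","w3.png",(150,80,400,330),2.4)
```

```text
[395.77302811 327.35908726 170.14623961] [-0.49222236 -0.06066976 -2.75025292] [-0.01880564  0.00345855  0.01124557] 34.67985726175666
```

View pics/w3.png

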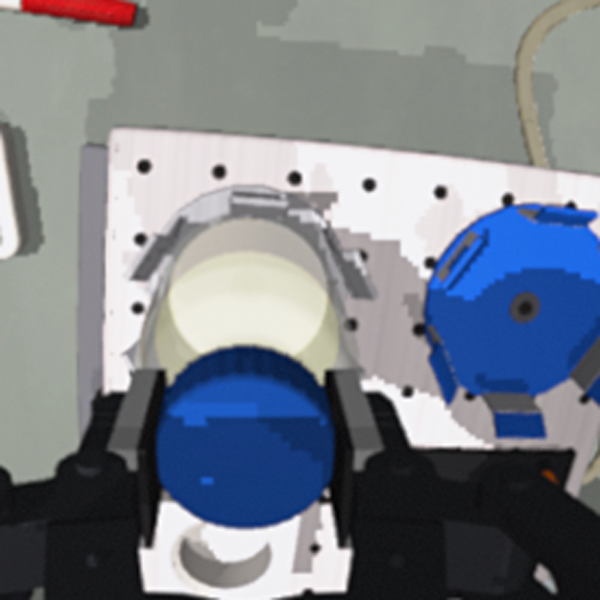

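The bottle (crop (245,290)) is inside the leaf ring and centred. I lower it slowly to contact.

>>> drive_tool --series '[[[0, 0, 0.001], [0, 0, 0]], [[0, 0, 0.002], [0, 0, 0]], [[0, 0, 0.003], [0, 0, 0]], [[0, 0, 0.004], [0, 0, 0]], [[0, 0, 0.0045], [0, 0, 0]], [[0, 0, 0.005], [0, 0, 0]], [[0, 0, 0.005], [0, 0, 0]]]'

```text
clock: 6.55
tcp_pos: [396.0, 327.6, 165.8]
tcp_rot: [-180.0, 0.0, 90.0]
force: [0.3, 0.2, -2.4]
width: 34.3
grasp_force: 40.5
```

>>> drive_tool --series '[[[0, 0, 0.0005], [0, 0, 0]], [[0, 0, 0.001], [0, 0, 0]], [[0, 0, 0.0015], [0, 0, 0]], [[0, 0, 0.002], [0, 0, 0]], [[0, 0, 0.002], [0, 0, 0]]]'

```text
clock: 6.97
tcp_pos: [396.3, 327.8, 165.1]
tcp_rot: [179.9, -0.1, 90.0]
force: [-2.0, -0.9, 5.5]
width: 34.3
grasp_force: 41.1
```

>>> drive_tool --series '[[[0, 0, 0], [0, 0, 0]], [[0, 0, 0], [0, 0, 0]], [[0, 0, 0], [0, 0, 0]], [[0, 0, 0], [0, 0, 0]], [[0, 0, 0], [0, 0, 0]], [[0, 0, -0.01], [0, 0, 0]], [[0, 0, -0.035], [0, 0, 0]], [[0, 0, -0.065], [0, 0, 0]], [[0, 0, -0.085], [0, 0, 0]], [[0, 0, -0.085], [0, 0, 0]]]' --grip -1

```text
clock: 7.8
tcp_pos: [398.1, 329.2, 254.3]
tcp_rot: [179.5, -0.4, 90.0]
force: [0.5, 0.8, -0.3]
width: 85.4
grasp_force: 0.0
```

>>> drive_tool --series '[[[-0.03, 0.02, 0], [0, 0, 0]], [[-0.06, 0.041, 0], [0, 0, 0]], [[-0.09, 0.062, 0], [0, 0, 0]], [[-0.12, 0.083, 0.01], [0, 0, 0]], [[-0.15, 0.103, 0.03], [0, 0, 0]], [[-0.18, 0.124, 0.05], [0, 0, 0]], [[-0.206, 0.142, 0.06], [0, 0, 0]], [[-0.224, 0.155, 0.06], [0, 0, 0]], [[-0.2327, 0.1605, 0.06], [0, 0, 0]], [[-0.2327, 0.1605, 0.06], [0, 0, 0]], [[-0.2327, 0.1605, 0.06], [0, 0, 0]]]'

```text
clock: 8.72
tcp_pos: [556.3, 95.3, 189.0]
tcp_rot: [-180.0, -0.0, 90.0]
force: [0.5, -0.5, -0.1]
width: 85.6
grasp_force: 0.0
```

Run:
```python
from h import *
s=manip.sense();print(s["tcp_pos"],s["tcp_rot"])
m=shot("wrist","w4.png"); marks(m,"w4.png",[(556.5,94.3,102,13),(556.5,94.3,0,31),(504.3,-5.9,52,13.5)])
im=cv2.imread("pics/w4.png");cv2.imwrite("pics/w4.png",cv2.resize(im[60:300,120:440],None,fx=2.4,fy=2.4,interpolation=cv2.INTER_CUBIC))
```

```text
[556.29545427  95.2688454  188.98913656] [-1.79983246e+02 -4.62830834e-02  8.99574740e+01]
```

View pics/w4.png

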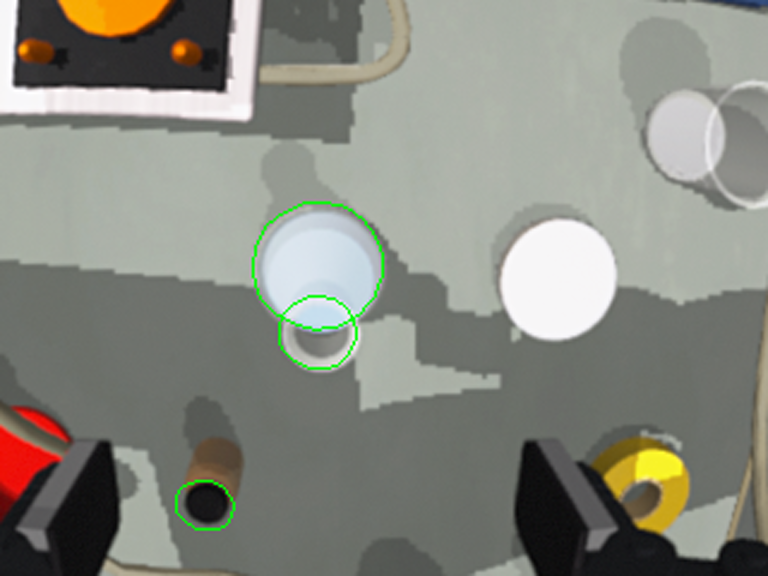

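The flask's base is at crop (321,270) and its rim at (319,338), about 1 mm from the estimate. I descend on it.

>>> drive_tool --series '[[[-0.0015, 0.001, 0.03], [0, 0, 0]], [[-0.0015, 0.001, 0.06], [0, 0, 0]], [[-0.0015, 0.001, 0.085], [0, 0, 0]], [[-0.0015, 0.001, 0.1], [0, 0, 0]], [[-0.0015, 0.001, 0.108], [0, 0, 0]], [[-0.0015, 0.001, 0.11], [0, 0, 0]], [[-0.0015, 0.001, 0.11], [0, 0, 0]]]'

```text
clock: 9.35
tcp_pos: [557.5, 94.4, 79.3]
tcp_rot: [180.0, -0.0, 90.1]
force: [1.0, -1.2, -0.2]
width: 85.5
grasp_force: 0.0
```

>>> drive_tool --series '[[[0, 0, 0], [0, 0, 0]], [[0, 0, 0], [0, 0, 0]], [[0, 0, 0], [0, 0, 0]], [[0, 0, 0], [0, 0, 0]], [[0, 0, 0], [0, 0, 0]], [[0, 0, 0], [0, 0, 0]], [[0, 0, 0], [0, 0, 0]], [[0, 0, 0], [0, 0, 0]], [[0, 0, 0], [0, 0, 0]], [[0, 0, 0], [0, 0, 0]]]' --grip 1 --squeeze 25

```text
clock: 10.18
tcp_pos: [557.9, 93.4, 79.4]
tcp_rot: [179.9, -0.0, 90.0]
force: [-0.8, -1.9, 6.3]
width: 24.6
grasp_force: 24.7
```

>>> drive_tool --series '[[[0, 0, -0.01], [0, 0, 0]], [[0, 0, -0.03], [0, 0, 0]], [[0, 0, -0.06], [0, 0, 0]], [[0, 0, -0.09], [0, 0, 0]], [[0.005, -0.001, -0.118], [0, 0, 0]], [[0.02, -0.005, -0.138], [0, 0, 0]], [[0.045, -0.012, -0.146], [0, 0, 0]], [[0.075, -0.02, -0.146], [0, 0, 0]], [[0.107, -0.029, -0.146], [0, 0, 0]], [[0.138, -0.037, -0.146], [0, 0, 0]], [[0.166, -0.045, -0.146], [0, 0, 0]], [[0.19, -0.052, -0.146], [0, 0, 0]]]'

```text
clock: 11.18
tcp_pos: [504.5, 285.1, 224.8]
tcp_rot: [-180.0, -0.0, 90.0]
force: [0.1, -0.2, -0.8]
width: 24.3
grasp_force: 24.8
```

>>> drive_tool --series '[[[0.017, -0.005, 0], [0, 0, 0]], [[0.028, -0.008, 0], [0, 0, 0]], [[0.033, -0.009, 0], [0, 0, 0]], [[0.0345, -0.0095, 0], [0, 0, 0]], [[0.0345, -0.0095, 0], [0, 0, 0]], [[0.0345, -0.0095, 0], [0, 0, 0]], [[0.0345, -0.0095, 0], [0, 0, 0]]]'

```text
clock: 11.77
tcp_pos: [496.4, 316.9, 224.9]
tcp_rot: [180.0, 0.0, 89.9]
force: [0.5, -0.2, -0.3]
width: 24.7
grasp_force: 24.8
```

Run:
```python
from h import *
s=manip.sense();print(s["tcp_pos"],s["tcp_rot"],s["force"],s["width"])
b=s["tcp_pos"][2]-79.5
m=shot("wrist","w5.png"); marks(m,"w5.png",[(496.1,318.4,84,38),(*s["tcp_pos"][:2],b,31.5),(487.7,218.8,92,22),(396.5,326.8,189,18)])
im=cv2.imread("pics/w5.png");cv2.imwrite("pics/w5.png",cv2.resize(im[60:330,100:440],None,fx=2.2,fy=2.2,interpolation=cv2.INTER_CUBIC))
```

```text
[496.41413623 316.87598037 224.86837743] [1.79998464e+02 1.85243709e-02 8.99259387e+01] [ 0.4863693  -0.18254769 -0.32582021] 24.67723143121743
```

View pics/w5.png

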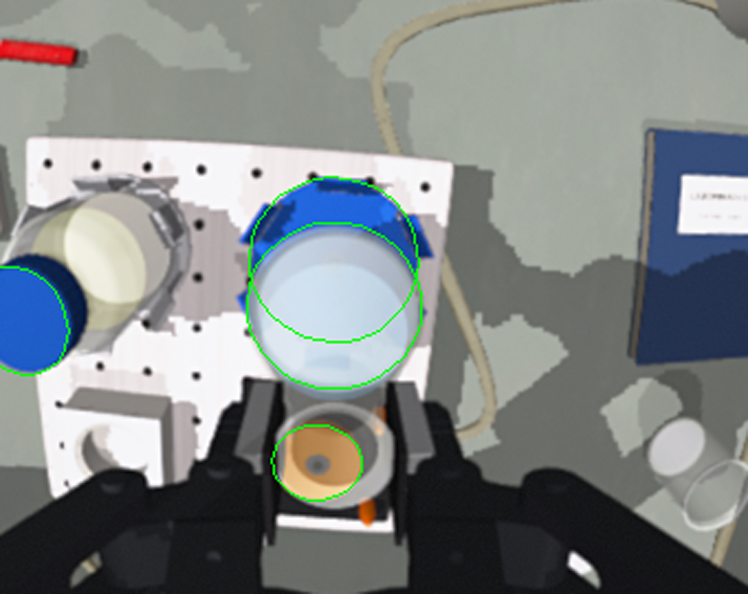

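The flask's base outline at crop (335,310) is about 1–2 mm short of the clamp in y. I correct this and lower it.

>>> drive_tool --series '[[[0.002, 0, 0.015], [0, 0, 0]], [[0.0022, 0, 0.028], [0, 0, 0]], [[0.0022, 0, 0.035], [0, 0, 0]], [[0.0022, 0, 0.041], [0, 0, 0]], [[0.0022, 0, 0.047], [0, 0, 0]], [[0.0022, 0, 0.052], [0, 0, 0]], [[0.0022, 0, 0.056], [0, 0, 0]], [[0.0022, 0, 0.058], [0, 0, 0]], [[0.0022, 0, 0.058], [0, 0, 0]], [[0.0022, 0, 0.058], [0, 0, 0]]]'

```text
clock: 12.65
tcp_pos: [496.2, 320.2, 167.0]
tcp_rot: [180.0, -0.0, 90.0]
force: [-0.2, 0.5, -1.3]
width: 24.5
grasp_force: 24.8
```

>>> drive_tool --series '[[[0, 0, 0.001], [0, 0, 0]], [[0, 0, 0.0015], [0, 0, 0]], [[0, 0, 0.002], [0, 0, 0]], [[0, 0, 0.0025], [0, 0, 0]], [[0, 0, 0.003], [0, 0, 0]], [[0, 0, 0.003], [0, 0, 0]]]'

```text
clock: 13.15
tcp_pos: [496.0, 320.1, 163.8]
tcp_rot: [-180.0, -0.0, 90.0]
force: [-0.2, 0.5, -0.3]
width: 24.3
grasp_force: 24.8
```

>>> drive_tool --series '[[[0, 0, 0.0005], [0, 0, 0]], [[0, 0, 0.001], [0, 0, 0]], [[0, 0, 0.0015], [0, 0, 0]], [[0, 0, 0.0015], [0, 0, 0]]]'

```text
clock: 13.48
tcp_pos: [496.3, 320.1, 163.4]
tcp_rot: [179.9, -0.0, 90.0]
force: [-0.8, -0.0, 5.0]
width: 24.2
grasp_force: 25.3
```

>>> drive_tool --series '[[[0, 0, 0], [0, 0, 0]], [[0, 0, 0], [0, 0, 0]], [[0, 0, 0], [0, 0, 0]], [[0, 0, 0], [0, 0, 0]], [[0, 0, 0], [0, 0, 0]], [[0, 0, -0.01], [0, 0, 0]], [[0, 0, -0.035], [0, 0, 0]], [[0, 0, -0.065], [0, 0, 0]], [[0, 0, -0.08], [0, 0, 0]], [[0, 0, -0.08], [0, 0, 0]], [[0, 0, -0.08], [0, 0, 0]]]' --grip -1

```text
clock: 14.4
tcp_pos: [496.4, 320.3, 243.6]
tcp_rot: [179.9, -0.1, 90.0]
force: [-0.4, -0.9, -1.3]
width: 85.6
grasp_force: 0.0
```

Run:
```python
from h import *
s=manip.sense();print(s["tcp_pos"],s["tcp_rot"],s["force"],s["width"])
m=shot("wrist","w6.png"); marks(m,"w6.png",[(396.5,326.8,189,18),(396.5,326.8,160,28),(496.1,318.4,186,13),(496.1,318.4,84,31.5)])
im=cv2.imread("pics/w6.png");cv2.imwrite("pics/w6.png",cv2.resize(im[60:330,100:440],None,fx=2.2,fy=2.2,interpolation=cv2.INTER_CUBIC))
```

```text
[496.37048478 320.32137866 243.5701683 ] [ 1.79877653e+02 -7.93534193e-02  9.00034208e+01] [-0.35993093 -0.876287   -1.3015211 ] 85.55238078765022
```

View pics/w6.png

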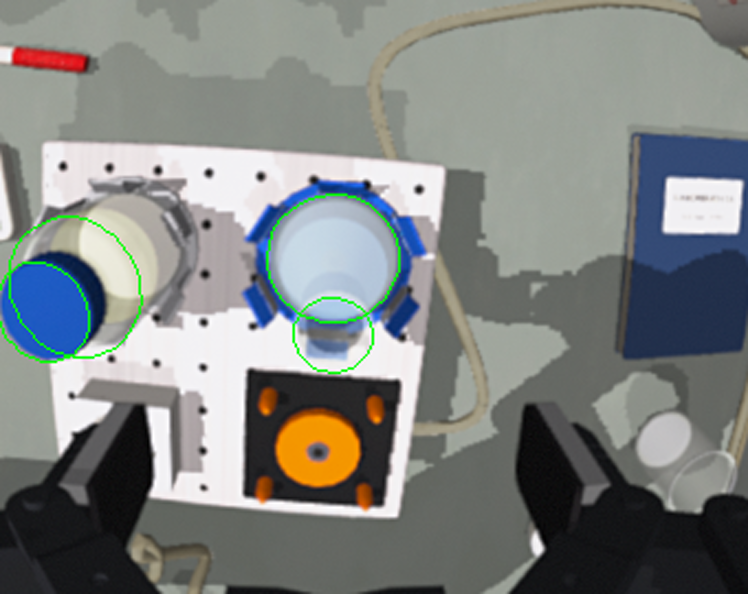

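Both are seated: the flask ring is centred at crop (333,258), and the bottle is upright in its leaves at (110,260). Next is the vial.

>>> drive_tool --series '[[[-0.03, 0.001, 0], [0, 0, 0]], [[-0.065, 0.002, 0], [0, 0, 0]], [[-0.1, 0.003, 0], [0, 0, 0]], [[-0.135, 0.004, 0.01], [0, 0, 0]], [[-0.17, 0.005, 0.03], [0, 0, 0]], [[-0.205, 0.006, 0.06], [0, 0, 0]], [[-0.24, 0.007, 0.08], [0, 0, 0]], [[-0.275, 0.008, 0.09], [0, 0, 0]], [[-0.303, 0.0085, 0.095], [0, 0, 0]], [[-0.32, 0.0085, 0.095], [0, 0, 0]], [[-0.3255, 0.0085, 0.095], [0, 0, 0]], [[-0.3255, 0.0085, 0.095], [0, 0, 0]]]'

```text
clock: 15.45
tcp_pos: [503.8, -6.3, 146.3]
tcp_rot: [-179.9, -0.0, 89.9]
force: [-0.6, 0.6, -0.2]
width: 85.4
grasp_force: 0.0
```

Run:
```python
from h import *
s=manip.sense();print(s["tcp_pos"],s["tcp_rot"],s["force"],s["width"])
m=manip.camera_model("wrist"); im=manip.capture("wrist")
q=proj("wrist",[504.8,-5.4,52],m); print("pred",q)
dark=((im.max(2)<60)).astype(np.uint8); n,l,st,ce=cv2.connectedComponentsWithStats(dark)
for i in range(1,n):
    if st[i,4]>150 and np.hypot(*(ce[i]-q))<60: print(st[i],ce[i],at("wrist",*ce[i],52,m))
cv2.imwrite("pics/w7.png",im[:,:,::-1])
```

```text
[503.82364491  -6.33763448 146.28922425] [-1.79867709e+02 -1.65118075e-02  8.98605196e+01] [-0.61672815  0.62451002 -0.16425672] 85.35214610111379
pred [253.00036539 193.41671042]
[242 183  23  23 424] [252.88915094 193.82075472] [504.70675741  -5.75249139]
```

>>> drive_tool --series '[[[0.0005, 0.001, 0.03], [0, 0, 0]], [[0.0005, 0.001, 0.06], [0, 0, 0]], [[0.0005, 0.001, 0.09], [0, 0, 0]], [[0.0005, 0.001, 0.108], [0, 0, 0]], [[0.0005, 0.001, 0.116], [0, 0, 0]], [[0.0005, 0.001, 0.119], [0, 0, 0]], [[0.0005, 0.001, 0.119], [0, 0, 0]]]'

```text
clock: 16.08
tcp_pos: [505.8, -4.0, 28.3]
tcp_rot: [-180.0, -0.0, 90.1]
force: [-0.7, 0.2, -0.5]
width: 85.4
grasp_force: 0.0
```

>>> drive_tool --series '[[[0, 0, 0], [0, 0, 0]], [[0, 0, 0], [0, 0, 0]], [[0, 0, 0], [0, 0, 0]], [[0, 0, 0], [0, 0, 0]], [[0, 0, 0], [0, 0, 0]], [[0, 0, 0], [0, 0, 0]], [[0, 0, 0], [0, 0, 0]], [[0, 0, 0], [0, 0, 0]], [[0, 0, 0], [0, 0, 0]], [[0, 0, 0], [0, 0, 0]]]' --grip 1 --squeeze 20

```text
clock: 16.92
tcp_pos: [505.9, -5.0, 28.8]
tcp_rot: [179.9, -0.0, 90.0]
force: [-1.0, 0.6, 5.1]
width: 25.5
grasp_force: 22.6
```

>>> drive_tool --series '[[[0, 0, -0.01], [0, 0, 0]], [[0, 0, -0.035], [0, 0, 0]], [[0, 0, -0.07], [0, 0, 0]], [[0, 0, -0.105], [0, 0, 0]], [[0.01, -0.005, -0.135], [0, 0, 0]], [[0.03, -0.015, -0.155], [0, 0, 0]], [[0.057, -0.029, -0.164], [0, 0, 0]], [[0.086, -0.044, -0.166], [0, 0, 0]], [[0.115, -0.058, -0.166], [0, 0, 0]], [[0.145, -0.073, -0.166], [0, 0, 0]], [[0.174, -0.088, -0.166], [0, 0, 0]], [[0.2, -0.101, -0.166], [0, 0, 0]]]'

```text
clock: 17.92
tcp_pos: [403.2, 196.4, 194.8]
tcp_rot: [180.0, -0.0, 90.0]
force: [0.2, 0.3, -0.7]
width: 25.0
grasp_force: 22.3
```

>>> drive_tool --series '[[[0.019, -0.009, 0], [0, 0, 0]], [[0.028, -0.014, 0], [0, 0, 0]], [[0.032, -0.0165, 0], [0, 0, 0]], [[0.032, -0.0165, 0], [0, 0, 0]], [[0.032, -0.0165, 0], [0, 0, 0]], [[0.032, -0.0165, 0], [0, 0, 0]], [[0.032, -0.0165, 0], [0, 0, 0]]]'

```text
clock: 18.5
tcp_pos: [388.5, 226.2, 194.3]
tcp_rot: [180.0, 0.0, 89.9]
force: [-0.2, -0.7, -0.3]
width: 24.9
grasp_force: 22.3
```

Run:
```python
from h import *
s=manip.sense();print(s["tcp_pos"],s["tcp_rot"],s["force"],s["width"])
b=s["tcp_pos"][2]-28.8
m=shot("wrist","w8.png"); marks(m,"w8.png",[(388.1,227.2,106,20.5),(388.1,227.2,106,17.5),(*s["tcp_pos"][:2],b,13.5),(*s["tcp_pos"][:2],b+52,13.5)])
im=cv2.imread("pics/w8.png");cv2.imwrite("pics/w8.png",cv2.resize(im[60:310,130:400],None,fx=2.4,fy=2.4,interpolation=cv2.INTER_CUBIC))
```

```text
[388.51946488 226.24912159 194.31443602] [1.79998566e+02 1.16652018e-02 8.99111739e+01] [-0.21542652 -0.7020033  -0.28621471] 24.914288385827046
```

View pics/w8.png

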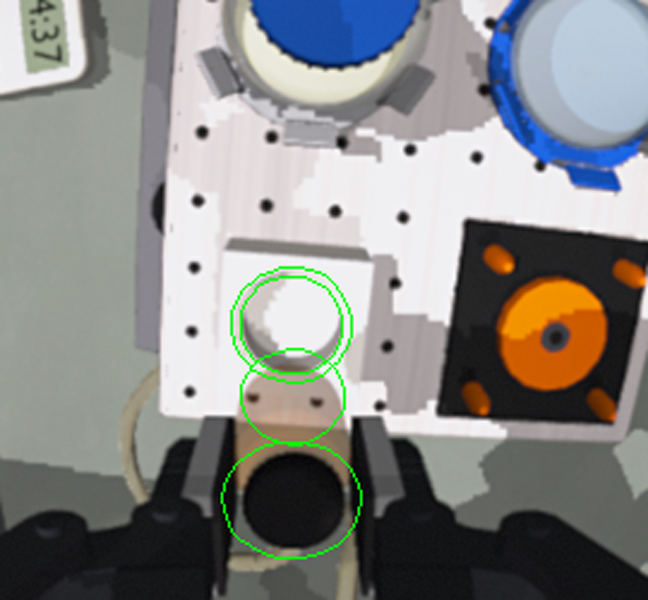

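The vial's bottom, at crop (292,395), lines up with the hole at (292,320). I lower it.

>>> drive_tool --series '[[[0.001, 0, 0.02], [0, 0, 0]], [[0.0012, 0, 0.04], [0, 0, 0]], [[0.0012, 0, 0.052], [0, 0, 0]], [[0.0012, 0, 0.059], [0, 0, 0]], [[0.0012, 0, 0.065], [0, 0, 0]], [[0.0012, 0, 0.07], [0, 0, 0]], [[0.0012, 0, 0.074], [0, 0, 0]], [[0.0012, 0, 0.076], [0, 0, 0]], [[0.0012, 0, 0.076], [0, 0, 0]], [[0.0012, 0, 0.076], [0, 0, 0]]]'

```text
clock: 19.38
tcp_pos: [388.3, 228.4, 118.6]
tcp_rot: [180.0, -0.0, 90.0]
force: [0.5, 0.2, 0.3]
width: 25.6
grasp_force: 22.3
```

>>> drive_tool --series '[[[0, 0, 0.001], [0, 0, 0]], [[0, 0, 0.002], [0, 0, 0]], [[0, 0, 0.0025], [0, 0, 0]], [[0, 0, 0.003], [0, 0, 0]], [[0, 0, 0.0035], [0, 0, 0]], [[0, 0, 0.0035], [0, 0, 0]]]'

```text
clock: 19.88
tcp_pos: [388.1, 228.4, 114.9]
tcp_rot: [180.0, -0.0, 90.0]
force: [-0.3, 0.3, -0.0]
width: 25.4
grasp_force: 22.3
```

>>> drive_tool --series '[[[0, 0, 0.0005], [0, 0, 0]], [[0, 0, 0.001], [0, 0, 0]], [[0, 0, 0.0015], [0, 0, 0]], [[0, 0, 0.0015], [0, 0, 0]]]'

```text
clock: 20.22
tcp_pos: [388.1, 228.5, 114.8]
tcp_rot: [180.0, -0.0, 90.0]
force: [-2.4, -0.9, 12.2]
width: 25.4
grasp_force: 23.5
```

>>> drive_tool --series '[[[0, 0, -0.001], [0, 0, 0]], [[0, 0, -0.001], [0, 0, 0]], [[0, 0, -0.001], [0, 0, 0]], [[0, 0, -0.001], [0, 0, 0]], [[0, 0, -0.001], [0, 0, 0]], [[0, 0, -0.01], [0, 0, 0]], [[0, 0, -0.03], [0, 0, 0]], [[0, 0, -0.06], [0, 0, 0]], [[0, 0, -0.09], [0, 0, 0]], [[0, 0, -0.11], [0, 0, 0]], [[0, 0, -0.11], [0, 0, 0]]]' --grip -1

```text
clock: 21.13
tcp_pos: [390.4, 229.6, 228.3]
tcp_rot: [179.5, -0.3, 90.0]
force: [0.9, 0.0, -0.4]
width: 85.3
grasp_force: 0.0
```

>>> drive_tool --series '[[[-0.014, 0.029, 0], [0, 0, 0]], [[-0.029, 0.061, 0.01], [0, 0, 0]], [[-0.044, 0.093, 0.02], [0, 0, 0]], [[-0.06, 0.125, 0.04], [0, 0, 0]], [[-0.076, 0.157, 0.06], [0, 0, 0]], [[-0.091, 0.189, 0.08], [0, 0, 0]], [[-0.106, 0.221, 0.1], [0, 0, 0]], [[-0.12, 0.25, 0.11], [0, 0, 0]], [[-0.13, 0.271, 0.113], [0, 0, 0]], [[-0.136, 0.283, 0.113], [0, 0, 0]], [[-0.136, 0.283, 0.113], [0, 0, 0]], [[-0.136, 0.283, 0.113], [0, 0, 0]]]'

```text
clock: 22.13
tcp_pos: [670.6, 92.0, 109.4]
tcp_rot: [-179.9, -0.0, 89.9]
force: [0.7, 1.0, -0.5]
width: 85.2
grasp_force: 0.0
```

Run:
```python
from h import *
print("beaker base/top",at("top",228.5,117,0),at("top",228.2,111,70))
s=manip.sense();print(s["tcp_pos"],s["tcp_rot"],s["force"],s["width"])
m=shot("wrist","w9.png"); marks(m,"w9.png",[(671.5,92.4,14,30)])
im=cv2.imread("pics/w9.png")
```

```text
beaker base/top [741.31741242 166.80192033] [735.2185978  164.24149927]
[670.56992797  92.03049996 109.36739353] [-1.79880139e+02 -9.13828123e-03  8.99453936e+01] [ 0.65478651  1.00614622 -0.46024694] 85.1540543145785
```

View pics/w9.png

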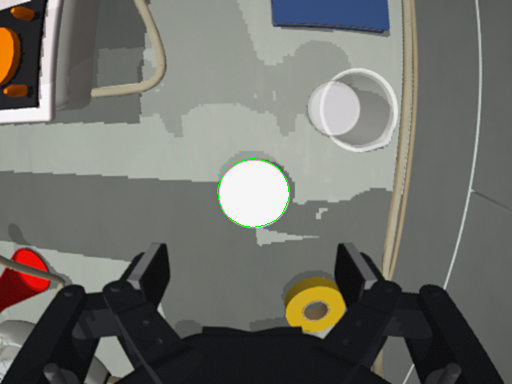

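The dish, at (254,193), matches the prediction exactly. I descend on it.

>>> drive_tool --series '[[[0.0005, 0.001, 0.03], [0, 0, 0]], [[0.0005, 0.001, 0.06], [0, 0, 0]], [[0.0005, 0.001, 0.082], [0, 0, 0]], [[0.0005, 0.001, 0.096], [0, 0, 0]], [[0.0005, 0.001, 0.103], [0, 0, 0]], [[0.0005, 0.001, 0.106], [0, 0, 0]], [[0.0005, 0.001, 0.106], [0, 0, 0]], [[0.0005, 0.001, 0.106], [0, 0, 0]]]'

```text
clock: 22.85
tcp_pos: [672.5, 93.2, 5.7]
tcp_rot: [179.9, -0.0, 90.0]
force: [-0.1, 0.5, 0.3]
width: 85.2
grasp_force: 0.0
```

>>> drive_tool --series '[[[0, 0, 0], [0, 0, 0]], [[0, 0, 0], [0, 0, 0]], [[0, 0, 0], [0, 0, 0]], [[0, 0, 0], [0, 0, 0]], [[0, 0, 0], [0, 0, 0]], [[0, 0, 0], [0, 0, 0]]]' --grip 1 --squeeze 20

```text
clock: 23.35
tcp_pos: [672.7, 92.9, 6.2]
tcp_rot: [179.9, -0.0, 90.0]
force: [-1.9, 0.1, 5.7]
width: 57.5
grasp_force: 20.2
```

>>> drive_tool --series '[[[0, 0, -0.01], [0, 0, 0]], [[0, 0, -0.03], [0, 0, 0]], [[0, 0, -0.055], [0, 0, 0]], [[0, 0, -0.085], [0, 0, 0]], [[0.003, -0.005, -0.112], [0, 0, 0]], [[0.011, -0.017, -0.133], [0, 0, 0]], [[0.025, -0.037, -0.144], [0, 0, 0]], [[0.042, -0.062, -0.144], [0, 0, 0]], [[0.06, -0.088, -0.144], [0, 0, 0]], [[0.078, -0.115, -0.144], [0, 0, 0]], [[0.096, -0.141, -0.144], [0, 0, 0]], [[0.11, -0.162, -0.144], [0, 0, 0]]]'

```text
clock: 24.35
tcp_pos: [508.1, 203.7, 149.3]
tcp_rot: [180.0, -0.0, 90.0]
force: [-0.8, 0.7, -0.1]
width: 57.6
grasp_force: 21.5
```

>>> drive_tool --series '[[[0.009, -0.013, 0], [0, 0, 0]], [[0.014, -0.02, 0], [0, 0, 0]], [[0.016, -0.023, 0], [0, 0, 0]], [[0.016, -0.023, 0], [0, 0, 0]], [[0.016, -0.023, 0], [0, 0, 0]], [[0.016, -0.023, 0], [0, 0, 0]]]'

```text
clock: 24.85
tcp_pos: [488.2, 218.3, 148.3]
tcp_rot: [180.0, 0.0, 89.9]
force: [-0.7, -0.4, -1.1]
width: 57.4
grasp_force: 21.5
```

Run:
```python
from h import *
s=manip.sense();print(s["tcp_pos"],s["tcp_rot"],s["force"],s["width"])
b=s["tcp_pos"][2]-6
m=shot("wrist","w10.png"); P=[(487.7,218.8)]
c,sn=np.cos(np.radians(-4.8)),np.sin(np.radians(-4.8))
pins=[(487.7+c*i*27-sn*j*27,218.8+sn*i*27+c*j*27,103,4) for i in(1,-1) for j in(1,-1)]
marks(m,"w10.png",[(*s["tcp_pos"][:2],b+14,30)]+pins)
im=cv2.imread("pics/w10.png");cv2.imwrite("pics/w10.png",cv2.resize(im[80:330,130:400],None,fx=2.4,fy=2.4,interpolation=cv2.INTER_CUBIC))
```

```text
[488.15179252 218.30607406 148.2815934 ] [1.79964061e+02 1.38979437e-03 8.99440468e+01] [-0.65198676 -0.41323968 -1.05385294] 57.405237928806834
```

View pics/w10.png

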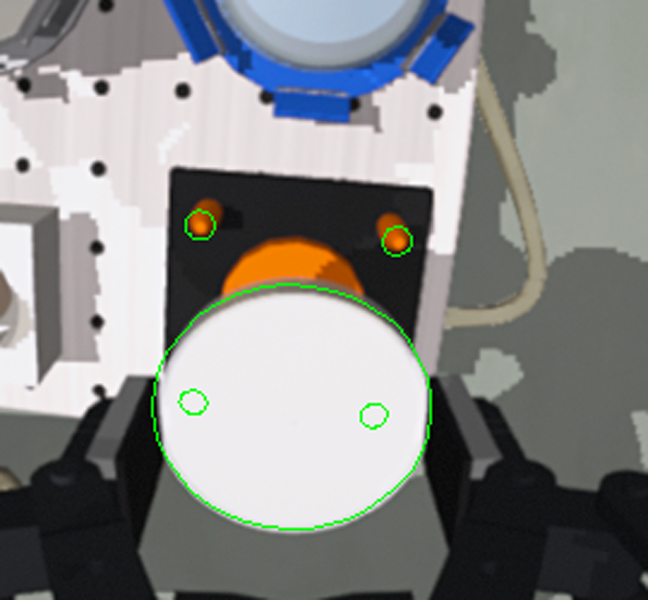

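The pins at crop (201,225) and (397,240) match the predicted positions, and the dish is level and centred in the grip. I lower it.

>>> drive_tool --series '[[[0.001, -0.0004, 0.012], [0, 0, 0]], [[0.001, -0.0004, 0.024], [0, 0, 0]], [[0.001, -0.0004, 0.032], [0, 0, 0]], [[0.001, -0.0004, 0.038], [0, 0, 0]], [[0.001, -0.0004, 0.042], [0, 0, 0]], [[0.001, -0.0004, 0.045], [0, 0, 0]], [[0.001, -0.0004, 0.047], [0, 0, 0]], [[0.001, -0.0004, 0.047], [0, 0, 0]], [[0.001, -0.0004, 0.047], [0, 0, 0]]]'

```text
clock: 25.65
tcp_pos: [486.9, 219.9, 101.6]
tcp_rot: [180.0, -0.0, 90.0]
force: [0.0, 0.0, -0.1]
width: 57.8
grasp_force: 21.5
```

>>> drive_tool --series '[[[0, 0, 0.0005], [0, 0, 0]], [[0, 0, 0.001], [0, 0, 0]], [[0, 0, 0.0015], [0, 0, 0]], [[0, 0, 0.002], [0, 0, 0]], [[0, 0, 0.0025], [0, 0, 0]], [[0, 0, 0.0025], [0, 0, 0]]]'

```text
clock: 26.15
tcp_pos: [486.6, 219.8, 98.8]
tcp_rot: [-180.0, -0.0, 90.0]
force: [-0.4, -0.9, -0.7]
width: 57.3
grasp_force: 21.5
```

>>> drive_tool --series '[[[0, 0, 0.0005], [0, 0, 0]], [[0, 0, 0.001], [0, 0, 0]], [[0, 0, 0.0015], [0, 0, 0]], [[0, 0, 0.0015], [0, 0, 0]]]'

```text
clock: 26.48
tcp_pos: [486.7, 219.8, 98.1]
tcp_rot: [180.0, -0.0, 90.0]
force: [-2.1, -0.4, 6.1]
width: 57.8
grasp_force: 22.2
```

Contact is at the expected height. I release and retreat.

>>> drive_tool --series '[[[0, 0, 0], [0, 0, 0]], [[0, 0, 0], [0, 0, 0]], [[0, 0, 0], [0, 0, 0]], [[0, 0, 0], [0, 0, 0]], [[0, 0, 0], [0, 0, 0]], [[0, 0, -0.005], [0, 0, 0]], [[0, 0, -0.02], [0, 0, 0]], [[0, 0, -0.05], [0, 0, 0]], [[0, 0, -0.085], [0, 0, 0]], [[0, 0, -0.12], [0, 0, 0]], [[0, 0, -0.15], [0, 0, 0]], [[0, 0, -0.16], [0, 0, 0]]]' --grip -0.7

```text
clock: 27.48
tcp_pos: [488.5, 220.6, 262.8]
tcp_rot: [179.5, -0.2, 90.0]
force: [0.9, 0.3, 0.7]
width: 73.2
grasp_force: 0.0
```

>>> drive_tool --series '[[[-0.03, 0, 0], [0, 0, 0]], [[-0.06, 0, 0], [0, 0, 0]], [[-0.08, 0, 0], [0, 0, 0]], [[-0.09, 0, 0], [0, 0, 0]], [[-0.09, 0, 0], [0, 0, 0]], [[-0.09, 0, 0], [0, 0, 0]]]'

```text
clock: 27.98
tcp_pos: [486.7, 130.0, 257.1]
tcp_rot: [-180.0, -0.0, 89.9]
force: [0.3, 0.3, 0.4]
width: 72.7
grasp_force: 0.0
```

Run:
```python
from h import *
s=manip.sense();print(s["tcp_pos"],s["force"],s["width"],s["clock"])
shot("wrist","w11.png",(60,20,400,290),2.2)
shot("scene","s2.png",(80,100,250,240),4)
```

```text
[486.6591805  129.98872158 257.14022295] [0.30727317 0.33346679 0.36351285] 72.70890710507346 27.9833
```

View pics/w11.png

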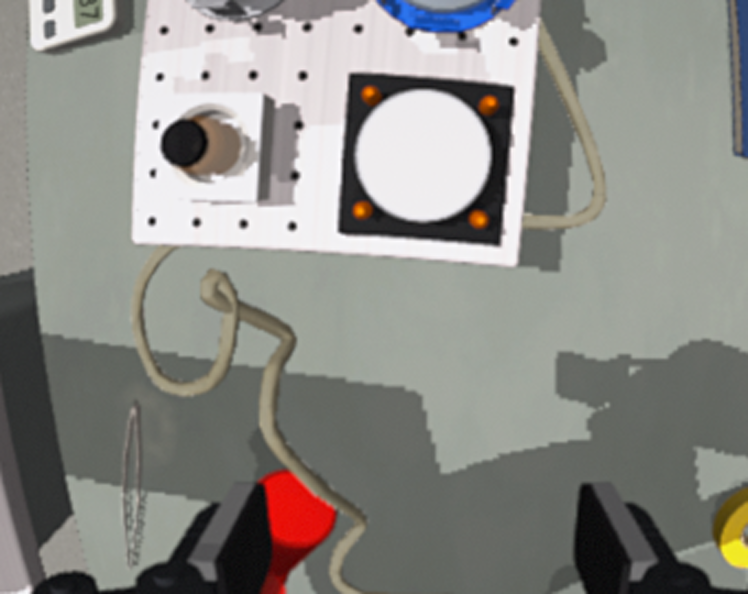

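View pics/s2.png

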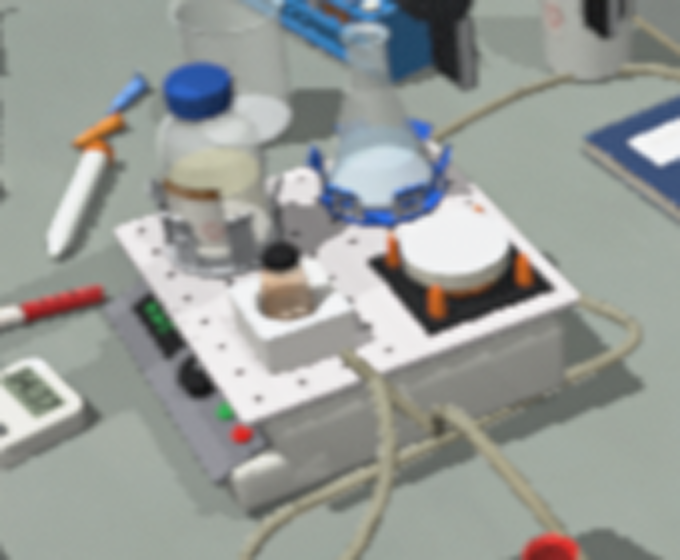

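All four items stand seated and upright: bottle (215,180), flask (385,150), vial (285,285) and dish (455,245) in the scene crop. The gripper is clear of everything, so I hand in.

```bash
python3 -c "
from station import manip
print(manip.hand_in())"
```

```text
the job is handed in; nothing more can be done
None
```

The bottle, flask, vial and dish are each seated upright in their own holder on the shaker, and the job was handed in after about 28 s of robot time; the hand-in gave no verdict.

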